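# Lock a fresh cartridge into the water-filter head

## Task

Fit the slim filter cartridge upright into the socket of the filter head until its flange lies on the block, without forcing it, and let go of it. Then, with closed fingers and without gripping it, push the lever handle through its quarter turn until it meets its end stop, and press it firmly there for about half a second (about 18 N, and never more than 30 N on the lever); leave it locked. Leave the stout cartridge and all the tableware where they stand.

Things in the scene. Friction and masses are not known exactly. Their poses are not given: they have to be found in the camera images.
- head: filter head, fixed to the table: steel base plate 195 x 120 x 6 mm, brass pivot column, grey square socket block (84 x 84 mm, top 66 mm above the table) centred 75 mm along its +x. Origin: on the table, on the lever's vertical pivot axis; z up. Copper pipe stubs with 26 mm nuts leave the block along its +y and -y, 30 mm above the table, to 72 mm from the block's centre.
- socket (a point): centre of the mouth of the socket, on the block's top face, 66 mm above the table; axes as head. Round upright hole, 47 mm across with a 3 mm chamfer, 60 mm deep, down to the base plate.
- lever (a joint): lever angle about the pivot (rad), starts at 0 to 0.3. At 0 (open) the handle points along the head's +y, the ear along -y; it grows anticlockwise seen from above; near pi/2 (locked) the handle points along the head's -x, the ear over the socket. The end stop, a steel post 40 mm from the pivot, is set anywhere from 1.44 to 1.70 and not measured: feel for it. It gives only a little.
- handle_end (a point): end of the lever's handle, 125 mm from the pivot axis, 86.5 mm above the table: straight flat steel bar, 18 mm wide, from the hub to here, sides 76 to 96 mm above the table. Stiff: 0.36 N m at first, rising to 0.68 N m at the stop (4 to 7 N pushed 100 mm from the pivot; push near the end). It stays where left.
- ear_tip (a point): end of the lever's locking ear, 57 mm from the pivot axis, opposite the handle: 20 mm wide, underside 77.5 mm above the table. It passes 3.5 mm above the flange of a fully seated cartridge and jams on one that is not home. The hub between ear and handle is 30 mm across; its bolt head is 103 mm above the table.
- cartridge_neck (a point): the slim cartridge to fit: white plastic, upright on the table, 104 mm high, 0.18 to 0.35 kg. From below: foot 44 mm across, 50 mm high, bevelled lower edge; flange 60 mm across, 8 mm thick; grip neck 28 mm across, 46 mm high. This point: middle of the neck, on the axis, 81 mm above its underside, 31 mm above the flange's underside (so above the mouth when home). z up along the axis.
- stout_neck (a point): the stout cartridge, wrong size for this head: same white plastic and same height, foot 64 mm across, flange 76 mm across. Middle of its neck, 81 mm above its underside. The two cartridges swap sides at random.
- tumbler: clear drinking glass, 66 mm across, 95 mm high, beside the filter head on the table; origin at the centre of its underside. Leave it alone.
- bowl: white bowl, 110 mm across, 45 mm high; origin at the centre of its underside. Leave it alone.
- shaker: small glass jar with steel cap, 44 mm across, 85 mm high; origin at the centre of its underside. Leave it alone.
- mug: white mug, 80 mm across, 90 mm high; origin at the centre of its underside. Leave it alone.
- spoon: steel spoon lying on the table; origin at the centre of its underside. Leave it alone.
- sauce: brown glass bottle, 60 mm across, 160 mm high; origin at the centre of its underside. Leave it alone.
Things that resemble listed ones, but are neither listed nor needed, are in the scene too. What is shaped like the part that bears cartridge_neck but pink or yellow is not meant.

How it is judged:
By the outcome, as a careful person would: the job done as asked, in the order asked, and still so for the second after the job is handed in, with the robot touching nothing.
It also fails if it takes over 72 s, if anything falls off the work surface, if the arm or the gripper's body presses on something with over 40 N, if the wrist force passes 120 N, or if a joint passes its speed limit or range.

## Robot

A 7-joint arm with a two-finger parallel gripper is mounted at the origin on the work surface. World frame = base frame: x ahead of the robot, y to its left, z up, the work surface at z = 0. Lengths are in m, angles in rad, forces in N, time in s.
With the tool pointing down it reaches from about 0.4 to 0.85 m from the base axis. Payload 6.9 kg.
Tool frame: the origin (TCP) lies at the very end of the fingers, on their centre line; the grasp point (between the pads) lies 19 mm behind it; z points along the fingers, y is the direction in which the jaws open and shut (so a half turn about z gives the same grasp; the last joint's range is limited). The gripper opens to 85 mm and grips with 20 to 120 N. Pads are 22 mm wide; open, the fingers measure 114 mm over their backs; the gripper's body (76 mm by 85 mm) begins 54 mm behind the grasp point. The pads swing forward as they close: fully open they stand 13 mm farther back than shut.
Start: joints at [-1.065, 0.507, -0.238, 1.5, 0.126, 1.149, -0.155], TCP at [0.243, 0.576, 0.231] pointing down, gripper open.
Joint ranges: [-3.08, 3.08], [-0.24, 2.05], [-1.43, 1.35], [0, 2.5], [-1.52, 4.66], [0.17, 1.96], [-2.89, 2.89]. Speed limits (rad/s): [2.39, 2.39, 3.14, 3.14, 3.14, 3.14, 3.14].

## Interface

Orientations are given as a unit quaternion [w, x, y, z].
In Python, from bench import manip, viewer, order gives the robot as it stands.
- The arm moves only by the shell command python3 -m inch 'ROWS' [FORCE]. ROWS is JSON, a list of rows, each an object of numbers: "grip": the opening, from 0 (shut) to 1 (fully open); "x", "y", "z": the shift along the world's x, y, z in mm; "turn": the turn about the world's z in rad. In form: [{"grip": .., "x": .., "y": .., "z": .., "turn": ..}, ...]. A call has 1 to 10 rows; each row shifts and turns the commanded pose from where the row before left it; what a row does not reach is not made up. A row lasts 1/8 s, in which the tool goes at most 62.5 mm and 10.7 degrees, less where a joint would pass 70% of its speed; a pose out of reach is approached as far as the arm can. A call is refused whole if a number of a shift passes 62.5 or a number of a turn 0.188, either way. A call with a gripper value outside its range is refused whole. The fingers move at their own pace and stop on an object; FORCE is the grip in N (left out, the last holds). Time passes only in rows, so rows that do not move let the fingers close. It gives the time, the measured TCP pose, the force and the opening at its end, in the units of the state.
- manip.read_state(): the state, without advancing time (a new reading comes with each control period).
- viewer.capture(name): name is "scene" or "top" or "wrist"; returns a dict with "pixels" (384x512x3 uint8, red, green, blue), "mtx" (3x3 intrinsics, pixels), "camera_from_world" (4x4, takes a point from world to camera coordinates). Camera axes: x right, y down, z forward; pixel columns grow to the right and rows downward; lengths in m; the calibration is good to about 2 mm. A picture is of the moment at which its call begins. There is no depth.
- order.job_done(): hands the job in, once; it reports no verdict.
The state is a dict: "time_s": time; "qpos": joint angles; "qd": joint speeds; "effort": joint torques, N m; "tcp_pos": TCP position; "eef_rot": TCP orientation; "contact_force": force on the tool from outside, world axes, zero at the start; "ft_torque": the same for the moment, N m; "opening": opening from 0.0 (shut) to 1.0 (fully open).
Only numpy, scipy, OpenCV 4.12 (cv2) and the standard library are available. Lean on these libraries where they do the work, as an engineer would, in place of code of your own. Each camera call takes 0.05 s, during which the arm holds its last target.

## Working session

There is one attempt and no reset: what is moved stays moved. The work goes in short steps, Python scripts to look and compute and a shell command to move; the robot and the scene stay as the last step left them, time stands still between calls to the robot, and variables do not carry over. Pictures are saved under pics/ and viewed, and the job is handed in when it is done.

```bash
ls; mkdir -p pics
python3 - <<'E'
from bench import manip, viewer, order
import cv2,json
s=manip.read_state(); print(s)
for n in ("scene","top","wrist"):
    c=viewer.capture(n); cv2.imwrite(f"pics/{n}0.png",cv2.cvtColor(c["pixels"],cv2.COLOR_RGB2BGR)); print(n,c["mtx"],c["camera_from_world"])
E
```

```text
pics
{'time_s': 0.0, 'qpos': array([-1.06549195,  0.50834592, -0.23752995,  1.50110305,  0.12567646,
        1.14889803, -0.15478022]), 'qd': array([-6.47372503e-04, -1.81268872e-03, -2.30363641e-04, -2.13347663e-04,
        8.52043597e-06, -1.30647439e-03,  2.05900193e-03]), 'effort': array([-1.63468530e-04, -6.20604014e+01, -2.18646057e+00, -2.49651432e+01,
        1.26915154e-02,  1.18976392e-02,  1.72869228e-06]), 'tcp_pos': array([0.24314557, 0.57523458, 0.2304351 ]), 'eef_rot': array([-1.72685625e-04,  1.98559409e-01,  9.80088455e-01, -8.66934846e-04]), 'contact_force': array([-0.01481604,  0.01245936,  1.02343944]), 'ft_torque': array([-0.01567951, -0.02087053, -0.02914898]), 'opening': 1.0006259112455131}
scene [[418.4021831    0.         257.05063873]
 [  0.         418.4021831  187.27810327]
 [  0.           0.           1.        ]] [[ 0.85037097  0.52582858 -0.01932686 -0.4891717 ]
 [ 0.30582233 -0.52379863 -0.79505201 -0.07728454]
 [-0.42818445  0.67017856 -0.60623327  1.35845748]
 [ 0.          0.          0.          1.        ]]
top [[481.55912727   0.         242.83644427]
 [  0.         481.55912727 191.08837441]
 [  0.           0.           1.        ]] [[-0.01516495 -0.9996213   0.02296261  0.03404983]
 [-0.99503574  0.01282839 -0.09868791  0.58187432]
 [ 0.09835597 -0.02434521 -0.99485346  1.55177503]
 [ 0.          0.          0.          1.        ]]
wrist [[298.6853891    0.         255.33019136]
 [  0.         298.6853891  189.44168322]
 [  0.           0.           1.        ]] [[ 0.3888226   0.92131185 -0.00120746 -0.62379358]
 [ 0.87906744 -0.37060118  0.29982528 -0.03966566]
 [ 0.27578509 -0.11764028 -0.95399337  0.37888444]
 [ 0.          0.          0.          1.        ]]
```

View pics/scene0.png

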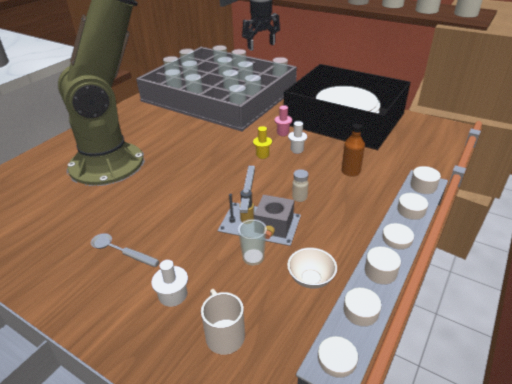

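View pics/top0.png

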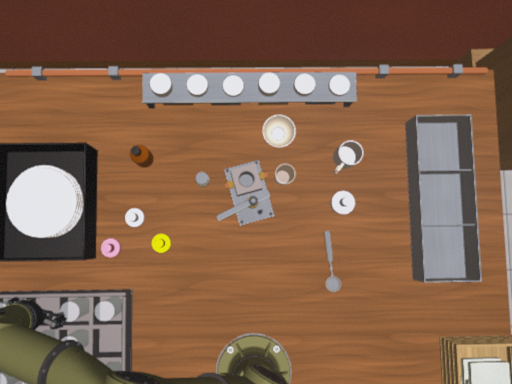

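View pics/wrist0.png

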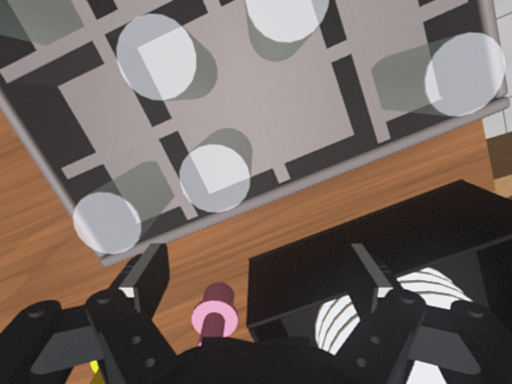

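The top view shows the head around (250,190) with its handle towards (218,217). The white cartridges are at (134,217) and (343,203); the left one looks slimmer. The tumbler is at (285,174). I'll enlarge the picture to measure.

```bash
cat > h.py <<'E'
import numpy as np,cv2
from bench import manip,viewer
def ray(c,u,v):
    R=c["camera_from_world"][:3,:3];t=c["camera_from_world"][:3,3]
    d=R.T@np.linalg.solve(c["mtx"],[u,v,1]); return -R.T@t,d
def plane(c,u,v,z):
    o,d=ray(c,u,v); return o+d*(z-o[2])/d[2]
def proj(c,p):
    q=c["camera_from_world"][:3,:3]@np.asarray(p,float)+c["camera_from_world"][:3,3]; q=c["mtx"]@q; return q[:2]/q[2]
def crop(c,name,x0,y0,w,h,k):
    im=cv2.cvtColor(c["pixels"],cv2.COLOR_RGB2BGR)[y0:y0+h,x0:x0+w]
    cv2.imwrite(name,cv2.resize(im,None,fx=k,fy=k,interpolation=cv2.INTER_CUBIC))
E
python3 - <<'E'
from h import *
c=viewer.capture("top"); np.save("top.npy",c,allow_pickle=True)
crop(c,"pics/topz.png",200,145,110,95,7)
crop(c,"pics/topl.png",95,185,90,75,7)
s=viewer.capture("scene"); np.save("scene.npy",s,allow_pickle=True)
crop(s,"pics/scz.png",205,155,130,110,6)
im=c["pixels"].astype(int)
m=((im.min(2)>190)).astype(np.uint8)
n,l,st,ce=cv2.connectedComponentsWithStats(m)
for i in range(1,n):
    if st[i,4]>60: print(st[i],ce[i].round(1), plane(c,*ce[i],0.058).round(4))
E
```

```text
[150  73  21  21 340] [160.   82.8] [0.9396 0.2931 0.058 ]
[259  73  21  20 334] [268.9  82.2] [ 0.9389 -0.065   0.058 ]
[187  74  21  20 327] [196.6  83.8] [0.9356 0.173  0.058 ]
[223  75  20  20 324] [232.6  84.7] [0.9314 0.0548 0.058 ]
[295  74  21  20 325] [304.6  83.2] [ 0.9347 -0.1828  0.058 ]
[330  75  20  20 317] [339.4  84.2] [ 0.9305 -0.2982  0.058 ]
[267 123  22  21 366] [277.2 132.8] [ 0.7691 -0.0886  0.058 ]
[339 147  16  18 227] [346.7 155.1] [ 0.6927 -0.3138  0.058 ]
[   6  166   76   71 4216] [ 43.5 201.6] [0.5541 0.6617 0.058 ]
[332 191  23  23 383] [343.  202.1] [ 0.5395 -0.2961  0.058 ]
[125 208  19  19 246] [133.8 217.1] [0.5006 0.3754 0.058 ]
[ 68 302  11  19 167] [ 72.3 311.1] [0.2102 0.564  0.058 ]
[100 302  14  18 220] [105.8 310.5] [0.2103 0.4601 0.058 ]
[464 359  36  20 116] [474.2 364.3] [ 0.023  -0.6921  0.058 ]
[471 363  39  21 785] [490. 373.] [-0.0046 -0.7409  0.058 ]
```

View pics/topz.png

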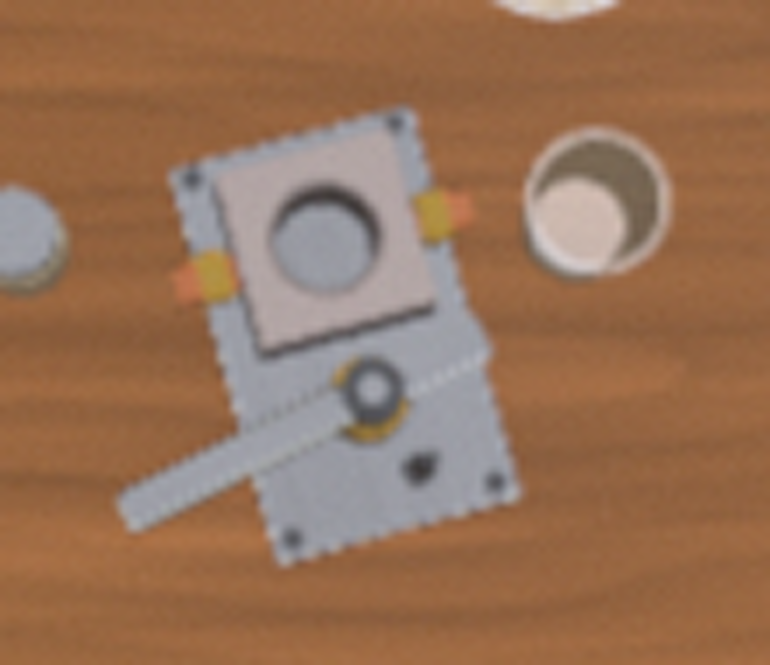

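View pics/topl.png

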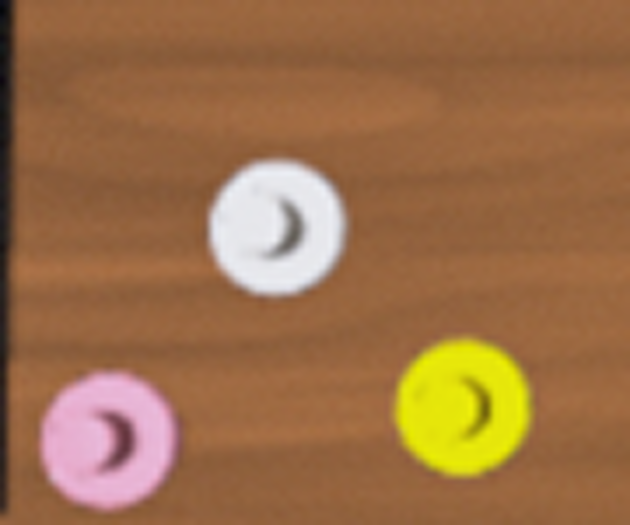

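View pics/scz.png

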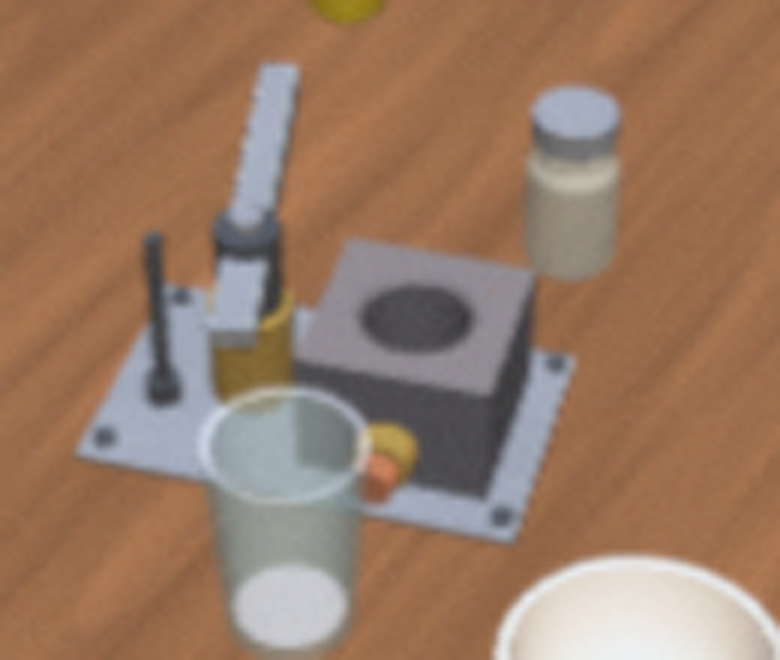

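Run:
```python
from h import *
c=np.load("top.npy",allow_pickle=True).item()
s=np.load("scene.npy",allow_pickle=True).item()
def w(u,v,z): # zoomed coordinates->world
    return plane(c,(u+.5)/7-.5+200,(v+.5)/7-.5+145,z)
C=np.array([w(u,v,.006) for u,v in [(172,175),(410,110),(520,495),(282,563)]])
print("plate",C.round(4),[np.linalg.norm(C[i]-C[(i+1)%4]).round(4) for i in range(4)])
B=np.array([w(u,v,.066) for u,v in [(213,178),(388,122),(437,303),(263,353)]])
print("block",B.mean(0).round(4),[np.linalg.norm(B[i]-B[(i+1)%4]).round(4) for i in range(4)])
pc=C.mean(0); 
d=(C[0]+C[1]-C[2]-C[3]); yaw=np.arctan2(d[1],d[0]);print("plate centre",pc,"yaw",yaw)
hole=w(325,238,.066); piv=w(373,391,.103); print("hole",hole,"pivot",piv)
dd=hole-piv; print(np.hypot(*dd[:2]),np.arctan2(dd[1],dd[0]))
he=(w(117,497,.096)+w(137,532,.096))/2; e=he-piv; print("hend",he,np.hypot(*e[:2]),np.arctan2(e[1],e[0])-np.pi/2-yaw)
print("tumbler top", w(597,202,.095), "shaker",w(14,232,.085))
im=c["pixels"].astype(np.uint8); hsv=cv2.cvtColor(im,cv2.COLOR_RGB2HSV)
m=((hsv[...,1]<70)&(hsv[...,2]>60)).astype(np.uint8); m[:, :100]=0
n,l,st,ce=cv2.connectedComponentsWithStats(m)
i=l[217,134]; print(st[i],ce[i],"slim flange",plane(c,*ce[i],.058))
cnt,_=cv2.findContours((l==i).astype(np.uint8),0,1); print(cv2.minEnclosingCircle(cnt[0]))
i=l[203,343]; print(st[i],"stout",plane(c,*ce[i],.058))
p=plane(c,*ce[l[217,134]],.058); print("pred in scene: neck top",proj(s,[p[0],p[1],.104]),"base",proj(s,[p[0],p[1],0]))
for P,z in ((hole,.066),(piv,.103)): print(proj(s,P))
crop(s,"pics/scl.png",240,95,80,75,8)
```

```text
plate [[ 0.6575  0.0867  0.006 ]
 [ 0.6876 -0.0276  0.006 ]
 [ 0.5025 -0.0763  0.006 ]
 [ 0.472   0.0369  0.006 ]] [np.float64(0.1181), np.float64(0.1914), np.float64(0.1173), np.float64(0.1921)]
block [0.6185 0.0159 0.066 ] [np.float64(0.0847), np.float64(0.0867), np.float64(0.083), np.float64(0.0839)]
plate centre [0.57992342 0.00491883 0.006     ] yaw 0.2600392465966441
hole [0.61883842 0.0160266  0.066     ] pivot [ 0.545224   -0.00313037  0.103     ]
0.0760662404882036 0.25458725009593486
hend [0.49205733 0.10719463 0.096     ] 0.12246754995468348 0.18903157264414738
tumbler top [ 0.63007338 -0.10615747  0.095     ] shaker [0.62092377 0.15727618 0.085     ]
[125 208  20  19 309] [134.22006472 217.1197411 ] slim flange [0.50049935 0.37397347 0.058     ]
((134.05404663085938, 217.04054260253906), 10.000334739685059)
[331 190  25  25 476] stout [ 0.5394667 -0.2954219  0.058    ]
pred in scene: neck top [298.23143939 123.56485795] base [296.97289565 151.24861629]
[274.43693405 207.36921198]
[245.54336916 190.91048779]
```

View pics/scl.png

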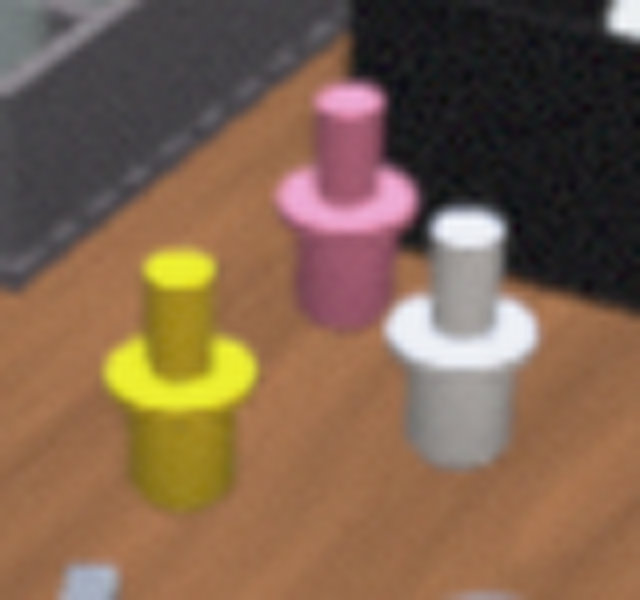

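The slim cartridge's flange measures 60 mm across and sits at (0.5005, 0.374). The scene view agrees with that. The socket is at about (0.619, 0.016), head yaw 0.26, lever about 0.18. I'm moving over the cartridge.

```bash
python3 -m inch '[{"x":43,"y":-33},{"x":43,"y":-34},{"x":43,"y":-34},{"x":43,"y":-34},{"x":43,"y":-33},{"x":43,"y":-33},{"z":-20},{}]'
python3 - <<'E'
from h import *
print(manip.read_state()["tcp_pos"],manip.read_state()["contact_force"])
c=viewer.capture("wrist"); crop(c,"pics/w1.png",0,0,512,384,1.5)
for z in (.104,.058):print(proj(c,[.5005,.374,z]))
E
```

```text
[0.24321781 0.57546756 0.23086976] [-0.11538155  0.13308078 -0.09635957]
[187.3986251  423.31331897]
[194.54755433 388.89477951]schema error: expected keys grip, x, y, z, turn
```

View pics/w1.png

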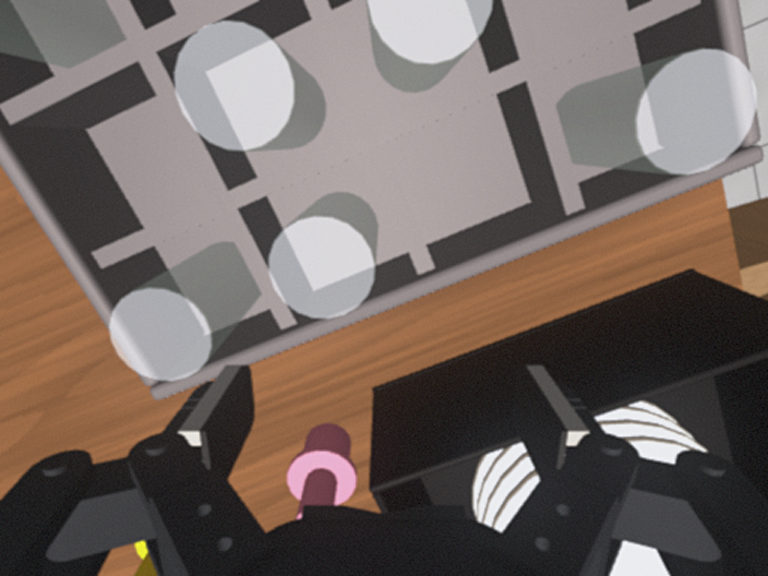

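The move was refused because every row needs all five keys. The picture is the same as at the start.

```bash
python3 -m inch '[{"grip":1,"x":43,"y":-33,"z":0,"turn":0},{"grip":1,"x":43,"y":-34,"z":0,"turn":0},{"grip":1,"x":43,"y":-34,"z":0,"turn":0},{"grip":1,"x":43,"y":-34,"z":0,"turn":0},{"grip":1,"x":43,"y":-33,"z":0,"turn":0},{"grip":1,"x":42,"y":-33,"z":0,"turn":0},{"grip":1,"x":0,"y":0,"z":-20,"turn":0},{"grip":1,"x":0,"y":0,"z":0,"turn":0}]'
python3 - <<'E'
from h import *
s=manip.read_state();print(s["tcp_pos"],s["contact_force"],s["eef_rot"])
c=viewer.capture("wrist"); crop(c,"pics/w2.png",0,0,512,384,1.5)
for z in (.104,.058):print(proj(c,[.5005,.374,z])*1.5)
E
```

```text
time_s: 1.3
tcp_pos: [0.4998, 0.3737, 0.2098]
eef_rot: [-0.001, 0.199, 0.98, -0.001]
contact_force: [-0.3, 0.0, 0.7]
opening: 1.001
[0.49980942 0.37374179 0.20984343] [-0.34342302  0.0058246   0.66516192] [-0.0011762   0.19904041  0.97998994 -0.00112183]
[385.14332299 282.38278788]
[384.98866606 262.39979582]
```

View pics/w2.png

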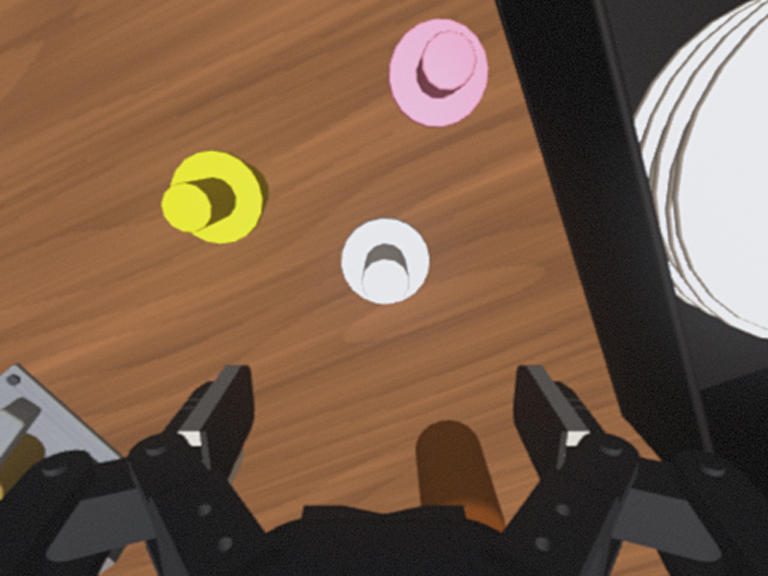

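The picture shows the slim cartridge's flange at (385,261) and its neck top at (385,281). The predictions were (385,262) and (385,282), so the estimate holds. Descending with about 6 mm clearance over the flange.

```bash
python3 -m inch '[{"grip":1,"x":0,"y":0,"z":-48,"turn":0},{"grip":1,"x":0,"y":0,"z":-48,"turn":0},{"grip":1,"x":0.5,"y":0,"z":-32,"turn":0},{"grip":1,"x":0,"y":0,"z":-16,"turn":0},{"grip":1,"x":0,"y":0,"z":0,"turn":0},{"grip":0,"x":0,"y":0,"z":0,"turn":0},{"grip":0,"x":0,"y":0,"z":0,"turn":0},{"grip":0,"x":0,"y":0,"z":0,"turn":0},{"grip":0,"x":0,"y":0,"z":0,"turn":0},{"grip":0,"x":0,"y":0,"z":0,"turn":0}]' 40
python3 - <<'E'
from h import *
c=viewer.capture("scene"); crop(c,"pics/s3.png",230,80,110,90,7)
E
```

```text
time_s: 2.6
tcp_pos: [0.5011, 0.3748, 0.0682]
eef_rot: [0.0, 0.199, 0.98, 0.0]
contact_force: [-0.6, -1.4, 6.0]
opening: 0.32
```

View pics/s3.png

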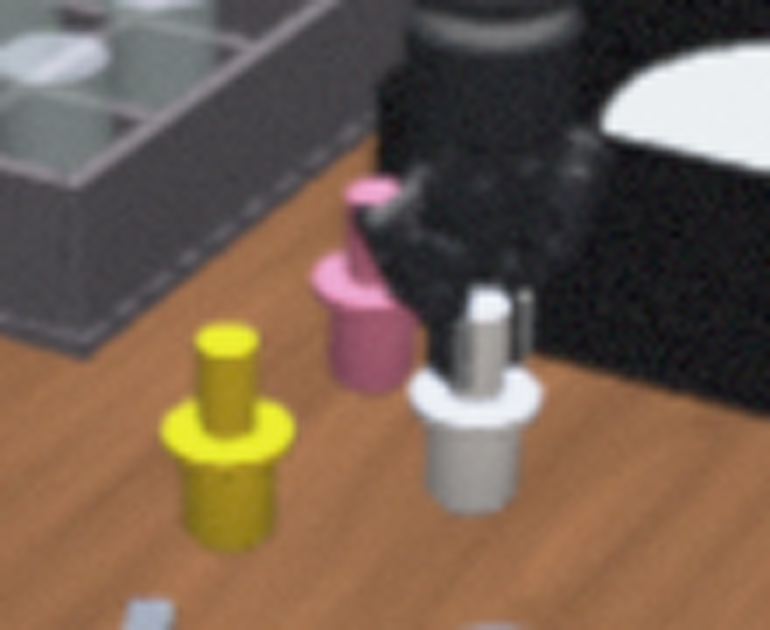

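The neck is gripped at opening 0.32, about 27 mm. Lifting.

```bash
python3 -m inch '[{"grip":0,"x":0,"y":0,"z":25,"turn":0},{"grip":0,"x":0,"y":0,"z":50,"turn":0},{"grip":0,"x":0,"y":0,"z":50,"turn":0},{"grip":0,"x":0,"y":0,"z":20,"turn":0},{"grip":0,"x":0,"y":0,"z":0,"turn":0}]'; python3 -m inch '[{"grip":0,"x":14,"y":-40,"z":0,"turn":0.08},{"grip":0,"x":14,"y":-40,"z":0,"turn":0.08},{"grip":0,"x":14,"y":-40,"z":0,"turn":0.08},{"grip":0,"x":14,"y":-40,"z":0,"turn":0.08},{"grip":0,"x":14,"y":-40,"z":0,"turn":0.08},{"grip":0,"x":14,"y":-40,"z":0,"turn":0.08},{"grip":0,"x":14,"y":-40,"z":0,"turn":0.08},{"grip":0,"x":10,"y":-40,"z":0,"turn":0.08},{"grip":0,"x":10,"y":-39,"z":0,"turn":0},{"grip":0,"x":0,"y":0,"z":0,"turn":0}]'
python3 - <<'E'
from h import *
s=manip.read_state();print(s["tcp_pos"],s["eef_rot"],s["contact_force"],s["ft_torque"])
c=viewer.capture("wrist"); np.save("w4.npy",c,allow_pickle=True);crop(c,"pics/w4.png",0,0,512,384,1.5)
print(proj(c,[.6188,.016,.066])*1.5)
c=viewer.capture("scene"); crop(c,"pics/s4.png",190,80,150,130,5)
E
```

```text
time_s: 3.28
tcp_pos: [0.5012, 0.375, 0.2136]
eef_rot: [0.001, 0.199, 0.98, 0.001]
contact_force: [-0.5, -0.4, -4.0]
opening: 0.314
time_s: 4.53
tcp_pos: [0.6184, 0.0101, 0.2096]
eef_rot: [-0.002, -0.116, 0.993, -0.001]
contact_force: [-0.7, 0.3, -3.0]
opening: 0.318
[0.61839019 0.01013934 0.20958577] [-0.00200703 -0.11641016  0.99319844 -0.00122495] [-0.67683124  0.3274284  -3.0359774 ] [ 0.04527044 -0.00948682 -0.01215124]
[392.88132284 268.38102082]
```

View pics/w4.png

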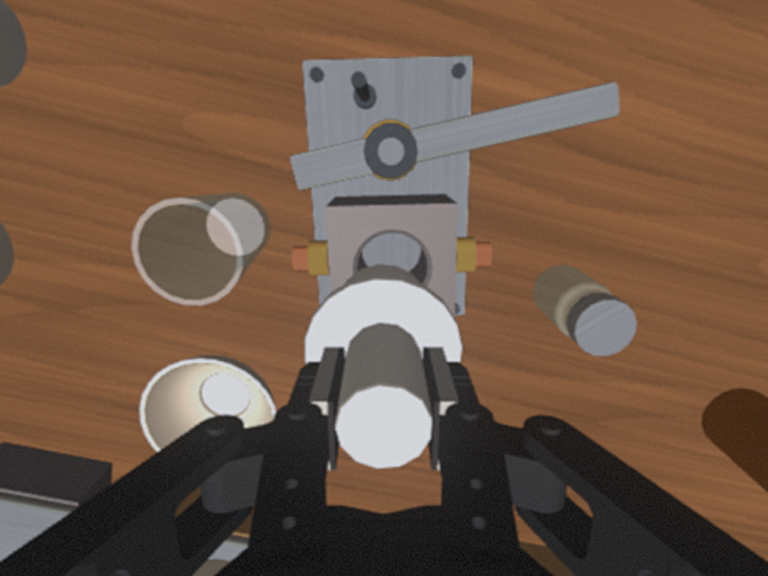

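View pics/s4.png

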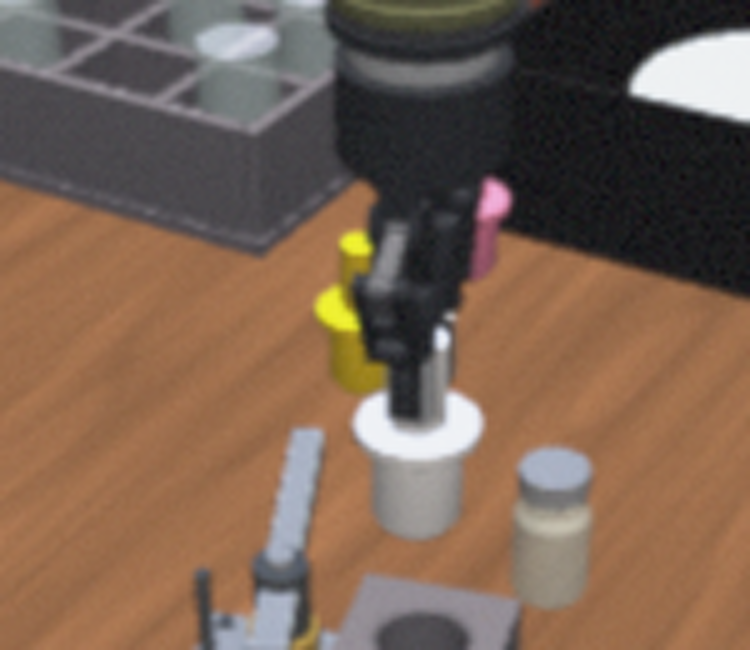

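Run:
```python
from h import *
s=manip.read_state();print(s["time_s"],s["tcp_pos"],s["eef_rot"],s["contact_force"])
c=viewer.capture("wrist"); crop(c,"pics/w5.png",180,100,150,120,5)
def z(p): return ((proj(c,p)-[180,100])+.5)*5-.5
y=.26; ex=np.array([np.cos(y),np.sin(y),0]);ey=np.array([-np.sin(y),np.cos(y),0]);S=np.array([.6188,.016,.066])
print("mouth",z(S),"near corners",z(S-.042*ex+.042*ey),z(S-.042*ex-.042*ey),"hole near edge",z(S-.0265*ex),"l/r",z(S+.0265*ey),z(S-.0265*ey))
t=manip.read_state()["tcp_pos"]; 
for zz in (t[2]+.036,t[2]-.010): print("flange/neck-top c",z([t[0],t[1],zz]))
```

```text
4.625 [0.61788638 0.01543247 0.21036366] [-1.55244046e-03 -1.19292741e-01  9.92857821e-01  4.22567180e-04] [-0.83996783  0.11416254 -3.02074919]
mouth [382.6774853  391.17610349] near corners [599.19004507 173.31325387] [157.79784853 182.49503396] hole near edge [379.99216022 258.76027449] l/r [516.11973619 388.48293705] [249.33857758 393.86718422]
flange/neck-top c [402.12340849 950.37677087]
flange/neck-top c [395.23600324 697.38291273]
```

View pics/w5.png

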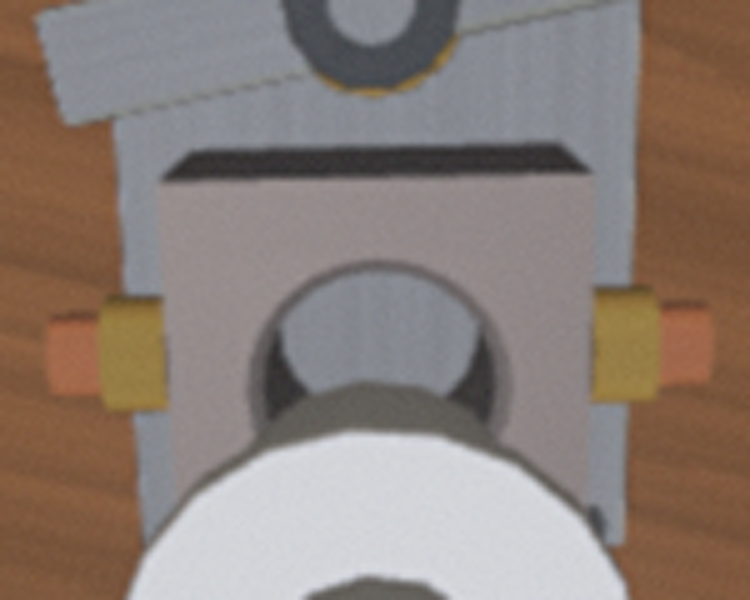

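Block corners and hole edge in the picture agree with the predictions to about 1 mm. The near edge of the mouth is at (378,260), predicted (380,259). I'll lower to just above the mouth and check from the scene camera too.

```bash
python3 -m inch '[{"grip":0,"x":0,"y":0,"z":-30,"turn":0},{"grip":0,"x":0,"y":0,"z":-30,"turn":0},{"grip":0,"x":0,"y":0,"z":-10,"turn":0},{"grip":0,"x":0,"y":0,"z":0,"turn":0},{"grip":0,"x":0,"y":0,"z":0,"turn":0},{"grip":0,"x":0,"y":0,"z":0,"turn":0}]'
python3 - <<'E'
from h import *
s=manip.read_state();print(s["time_s"],s["tcp_pos"],s["eef_rot"],s["contact_force"])
t=s["tcp_pos"]
for n,(x0,y0,w,h,k) in {"wrist":(180,80,150,120,5),"scene":(235,140,80,80,8),"top":(215,145,70,70,8)}.items():
    c=viewer.capture(n); crop(c,f"pics/{n}6.png",x0,y0,w,h,k)
    z=lambda p:(((proj(c,p)-[x0,y0])+.5)*k-.5).round(0)
    S=np.array([.6188,.016,.066])
    print(n,"mouth",z(S),"vertical below tcp",z([t[0],t[1],.066]),"flange",z([t[0],t[1],t[2]-.010]),"foot",z([t[0],t[1],t[2]-.067]))
E
```

```text
time_s: 5.42
tcp_pos: [0.6194, 0.0159, 0.1434]
eef_rot: [0.001, -0.12, 0.993, -0.0]
contact_force: [0.4, -0.9, -3.2]
opening: 0.32
5.425 [0.6194054  0.01589768 0.14339893] [ 9.54520966e-04 -1.19837541e-01  9.92793054e-01 -6.68903946e-05] [ 0.40574524 -0.93548094 -3.21560225]
wrist mouth [385. 591.] vertical below tcp [383. 595.] flange [385. 793.] foot [384. 618.]
scene mouth [319. 542.] vertical below tcp [320. 543.] flange [322. 374.] foot [321. 518.]
top mouth [252. 272.] vertical below tcp [252. 271.] flange [257. 249.] foot [253. 267.]
```

View pics/wrist6.png

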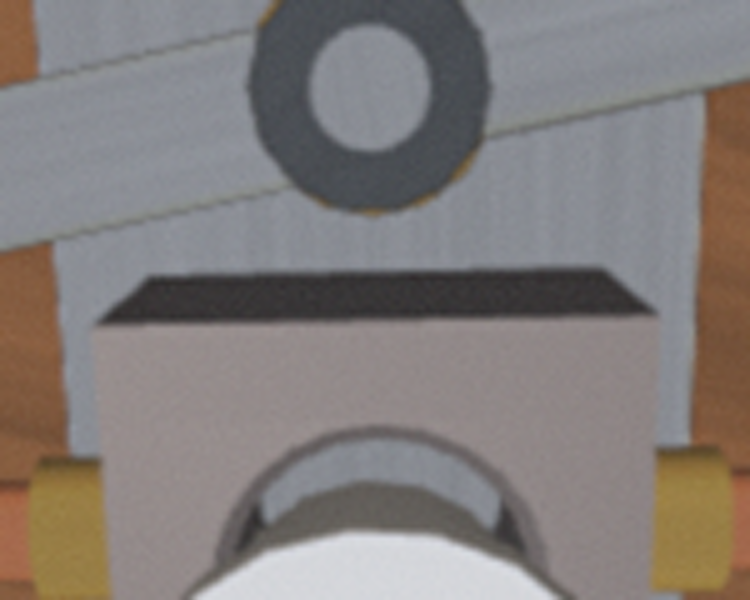

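View pics/scene6.png

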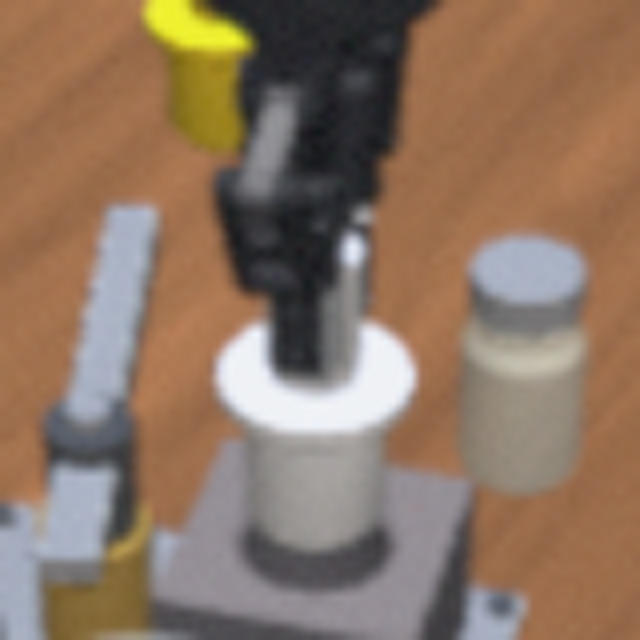

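Scene view: foot centre x≈316, mouth x≈317. Wrist view: foot and mouth both at x≈380. They are aligned within 1 mm, so I'm lowering gently and watching the force.

```bash
python3 -m inch '[{"grip":0,"x":0,"y":0,"z":-6,"turn":0},{"grip":0,"x":0,"y":0,"z":-6,"turn":0},{"grip":0,"x":0,"y":0,"z":-4,"turn":0},{"grip":0,"x":0,"y":0,"z":0,"turn":0},{"grip":0,"x":0,"y":0,"z":0,"turn":0}]';python3 -m inch '[{"grip":0,"x":0,"y":0,"z":-5,"turn":0},{"grip":0,"x":0,"y":0,"z":-5,"turn":0},{"grip":0,"x":0,"y":0,"z":0,"turn":0},{"grip":0,"x":0,"y":0,"z":0,"turn":0}]'
```

```text
time_s: 6.2
tcp_pos: [0.6188, 0.0157, 0.1263]
eef_rot: [-0.0, -0.12, 0.993, -0.0]
contact_force: [-0.2, 0.5, -3.0]
opening: 0.316
time_s: 6.7
tcp_pos: [0.6187, 0.0157, 0.1162]
eef_rot: [-0.0, -0.12, 0.993, -0.0]
contact_force: [-0.8, 0.2, -2.9]
opening: 0.32
```

Foot is about 18 mm in, with no side force.

```bash
python3 -m inch '[{"grip":0,"x":0,"y":0,"z":-6,"turn":0},{"grip":0,"x":0,"y":0,"z":-6,"turn":0},{"grip":0,"x":0,"y":0,"z":-6,"turn":0},{"grip":0,"x":0,"y":0,"z":-6,"turn":0},{"grip":0,"x":0,"y":0,"z":0,"turn":0},{"grip":0,"x":0,"y":0,"z":0,"turn":0}]';python3 -m inch '[{"grip":0,"x":0,"y":0,"z":-3,"turn":0},{"grip":0,"x":0,"y":0,"z":-2,"turn":0},{"grip":0,"x":0,"y":0,"z":0,"turn":0},{"grip":0,"x":0,"y":0,"z":0,"turn":0}]'
```

```text
time_s: 7.45
tcp_pos: [0.6188, 0.0157, 0.0923]
eef_rot: [-0.0, -0.12, 0.993, -0.0]
contact_force: [-0.7, 0.2, -3.0]
opening: 0.314
time_s: 7.95
tcp_pos: [0.6188, 0.0157, 0.0873]
eef_rot: [0.0, -0.12, 0.993, -0.0]
contact_force: [0.7, 0.3, -2.5]
opening: 0.314
```

```bash
python3 -m inch '[{"grip":0,"x":0,"y":0,"z":-1.5,"turn":0},{"grip":0,"x":0,"y":0,"z":0,"turn":0},{"grip":0,"x":0,"y":0,"z":0,"turn":0}]';python3 -m inch '[{"grip":0,"x":0,"y":0,"z":-1,"turn":0},{"grip":0,"x":0,"y":0,"z":0,"turn":0},{"grip":0,"x":0,"y":0,"z":0,"turn":0}]'; python3 -m inch '[{"grip":0,"x":0,"y":0,"z":-1,"turn":0},{"grip":0,"x":0,"y":0,"z":0,"turn":0},{"grip":0,"x":0,"y":0,"z":0,"turn":0}]'
```

```text
time_s: 8.32
tcp_pos: [0.6188, 0.0157, 0.0858]
eef_rot: [-0.0, -0.12, 0.993, -0.0]
contact_force: [-0.0, -0.9, -2.1]
opening: 0.318
time_s: 8.7
tcp_pos: [0.6188, 0.0157, 0.0848]
eef_rot: [0.0, -0.12, 0.993, -0.0]
contact_force: [-0.6, -0.8, -2.7]
opening: 0.317
time_s: 9.07
tcp_pos: [0.6189, 0.0157, 0.0842]
eef_rot: [0.0, -0.12, 0.993, -0.0]
contact_force: [-1.2, -0.7, 3.6]
opening: 0.314
```

Contact at TCP z 0.0842, where the seated flange was expected. Releasing and rising.

```bash
python3 -m inch '[{"grip":0.7,"x":0,"y":0,"z":0,"turn":0},{"grip":0.7,"x":0,"y":0,"z":0,"turn":0},{"grip":0.7,"x":0,"y":0,"z":0,"turn":0},{"grip":0.7,"x":0,"y":0,"z":0,"turn":0}]' ; python3 -m inch '[{"grip":0.7,"x":0,"y":0,"z":15,"turn":0},{"grip":0.7,"x":0,"y":0,"z":30,"turn":0},{"grip":0.7,"x":0,"y":0,"z":40,"turn":0},{"grip":0.7,"x":0,"y":0,"z":40,"turn":0},{"grip":0.7,"x":0,"y":0,"z":20,"turn":0},{"grip":0.7,"x":0,"y":0,"z":0,"turn":0}]'
python3 - <<'E'
from h import *
for n,(x0,y0,w,h,k) in {"wrist":(0,0,512,384,1.5),"scene":(205,150,110,100,7)}.items():
    c=viewer.capture(n); crop(c,f"pics/{n}7.png",x0,y0,w,h,k); np.save(n+"7.npy",c,allow_pickle=True)
    z=lambda p:(((proj(c,p)-[x0,y0])+.5)*k-.5).round(0)
    print(n,"flange top",z([.6188,.016,.074]),"neck top",z([.6188,.016,.120]))
E
```

```text
time_s: 9.57
tcp_pos: [0.6188, 0.0157, 0.0837]
eef_rot: [-0.0, -0.12, 0.993, -0.0]
contact_force: [0.7, 0.4, 0.6]
opening: 0.7
time_s: 10.32
tcp_pos: [0.6197, 0.0159, 0.2314]
eef_rot: [0.002, -0.12, 0.993, -0.0]
contact_force: [0.2, -0.1, 0.2]
opening: 0.698
wrist flange top [385. 258.] neck top [385. 277.]
scene flange top [489. 388.] neck top [490. 287.]
```

View pics/wrist7.png

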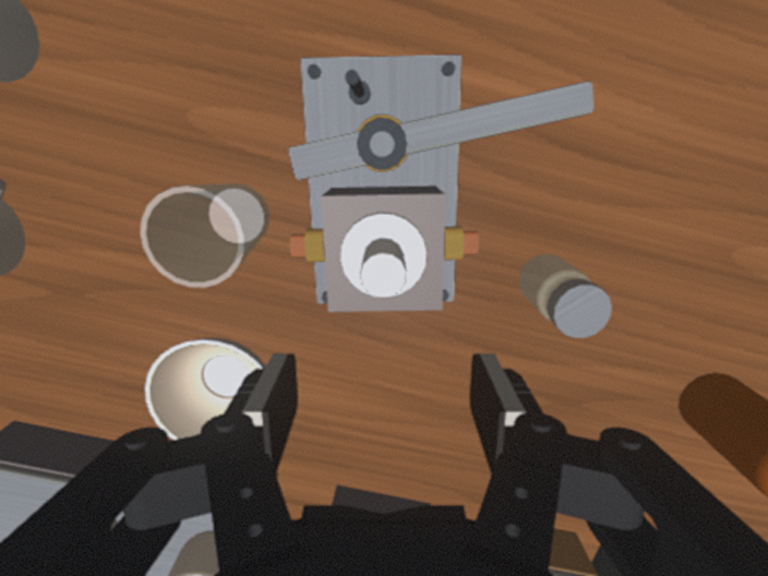

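View pics/scene7.png

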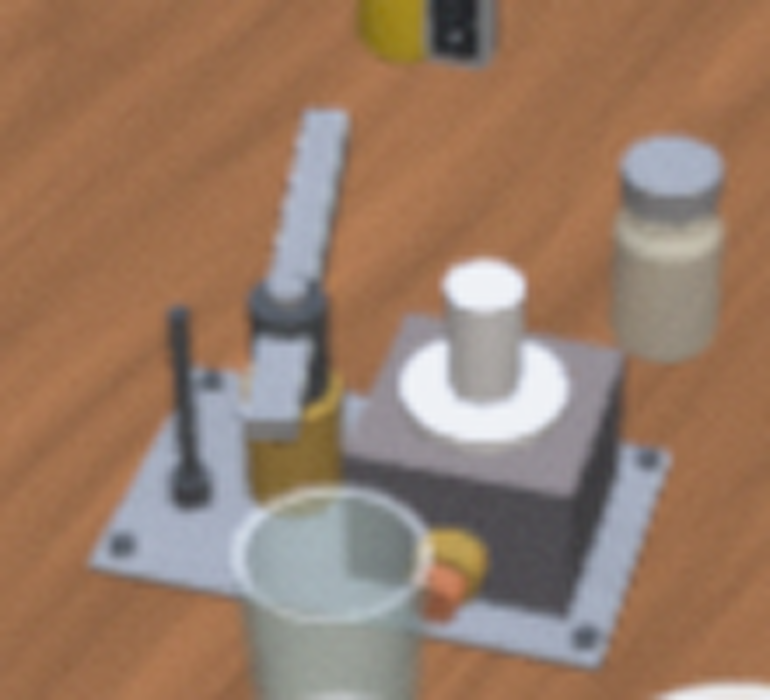

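The picture shows the cartridge upright and seated: flange at (384,256) against a predicted (385,258), neck top at (384,277). Next I'll measure the pivot and lever and work out the push path.

Run:
```python
from h import *
c=np.load("wrist7.npy",allow_pickle=True).item()
w=lambda u,v,z: plane(c,(u+.5)/1.5-.5,(v+.5)/1.5-.5,z)
p=w(382,144,.103)
e=(w(589,84,.0965)+w(594,110,.0965))/2; t=(w(290,150,.0965)+w(298,179,.0965))/2
h=w(384,256,.074)
# block corners
d=h-p; yaw=np.arctan2(d[1],d[0]); print("piv",p,"sock",h,np.hypot(*d[:2]),yaw)
q=e-p; print("end",e,np.hypot(*q[:2]),np.arctan2(q[1],q[0])-np.pi/2-.26); q=e-t; print(np.arctan2(q[1],q[0])-np.pi/2-.26)
P=np.array([.6188,.016,0])-.075*np.array([np.cos(.26),np.sin(.26),0]); print("pivot from socket",P)
print(manip.read_state()["tcp_pos"], manip.read_state()["qpos"].round(2))
```

```text
piv [ 0.54655273 -0.00356079  0.103     ] sock [0.61772866 0.01516385 0.074     ] 0.07359772609781128 0.2572466724935364
end [0.49319219 0.10670372 0.0965    ] 0.12249738784119123 0.1907108879771997
0.1939686254168984
pivot from socket [ 0.54632075 -0.00328104  0.        ]
[0.61842465 0.01561662 0.228579  ] [ 0.14  0.51 -0.34  1.52  0.18  1.14  1.58]
```

Pivot (0.5463, -0.0033), lever about 0.19. Joint 7 at 1.58 wouldn't reach through the quarter turn, so I'll take the half-turn-equivalent pose on the far side of the handle.

```bash
python3 -m inch '[{"grip":0,"x":-9,"y":9,"z":0,"turn":-0.183},{"grip":0,"x":-9,"y":9,"z":0,"turn":-0.183},{"grip":0,"x":-9,"y":9,"z":0,"turn":-0.183},{"grip":0,"x":-9,"y":9,"z":0,"turn":-0.183},{"grip":0,"x":-9,"y":9,"z":0,"turn":-0.183},{"grip":0,"x":-9,"y":9,"z":0,"turn":-0.183},{"grip":0,"x":-9,"y":9,"z":0,"turn":-0.183},{"grip":0,"x":-9,"y":9,"z":0,"turn":-0.183},{"grip":0,"x":-9,"y":9,"z":0,"turn":-0.183},{"grip":0,"x":-9,"y":9,"z":0,"turn":-0.183}]' 40; python3 -m inch '[{"grip":0,"x":-3,"y":3,"z":0,"turn":-0.183},{"grip":0,"x":0,"y":0,"z":0,"turn":-0.183},{"grip":0,"x":0,"y":0,"z":0,"turn":-0.183},{"grip":0,"x":0,"y":0,"z":0,"turn":-0.183},{"grip":0,"x":0,"y":0,"z":0,"turn":-0.183},{"grip":0,"x":0,"y":0,"z":-20,"turn":-0.183},{"grip":0,"x":0,"y":0,"z":-30,"turn":0},{"grip":0,"x":0,"y":0,"z":-20,"turn":0},{"grip":0,"x":0,"y":0,"z":0,"turn":0}]'
python3 - <<'E'
from h import *
s=manip.read_state();print(s["tcp_pos"],s["eef_rot"],s["qpos"].round(2),s["contact_force"])
R=2*np.arctan2(s["eef_rot"][2],s["eef_rot"][1]);
from scipy.spatial.transform import Rotation as Ro
M=Ro.from_quat(np.roll(s["eef_rot"],-1)).as_matrix();print("jaw yaw",np.arctan2(M[1,1],M[0,1]))
for n,(x0,y0,w,h,k) in {"wrist":(0,0,512,384,1.5),"scene":(205,120,110,100,7)}.items():
    c=viewer.capture(n); crop(c,f"pics/{n}8.png",x0,y0,w,h,k)
E
```

```text
time_s: 11.68
tcp_pos: [0.5277, 0.1058, 0.2274]
eef_rot: [-0.001, 0.716, 0.698, -0.001]
contact_force: [0.0, 0.1, 0.7]
opening: 0.002
time_s: 12.8
tcp_pos: [0.5241, 0.1084, 0.1565]
eef_rot: [0.0, 0.974, 0.225, -0.003]
contact_force: [0.2, -0.7, -0.2]
opening: -0.002
[0.52406466 0.10838196 0.1565442 ] [ 2.33219418e-04  9.74375481e-01  2.24912409e-01 -2.60313086e-03] [-0.48  0.46  0.34  1.84 -0.2   0.87 -1.16] [ 0.235734   -0.69247719 -0.20122575]
jaw yaw -1.1170903230555815
```

View pics/wrist8.png

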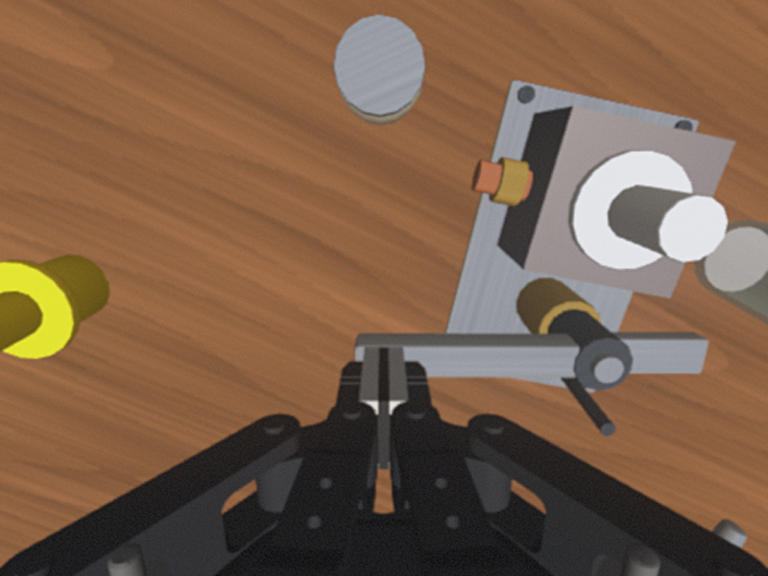

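View pics/scene8.png

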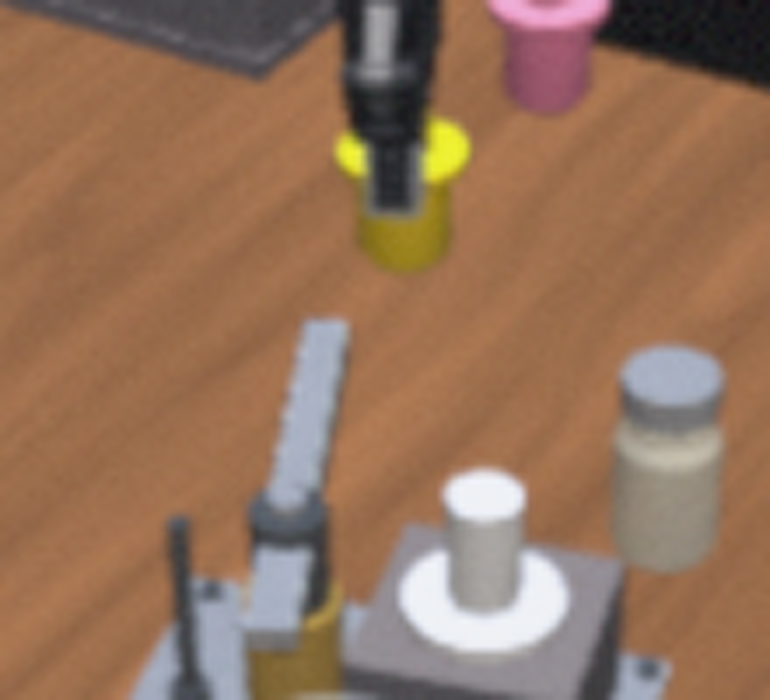

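The handle is parallel to the shut fingers, bar at rows 335-378 and its end at (356,345), with the fingers on the far side and clear. Descending beside it, then I'll compute the arc steps.

```bash
python3 -m inch '[{"grip":0,"x":0,"y":0,"z":-30,"turn":0},{"grip":0,"x":0,"y":0,"z":-30,"turn":0},{"grip":0,"x":0,"y":0,"z":-25,"turn":0},{"grip":0,"x":0,"y":0,"z":0,"turn":0},{"grip":0,"x":0,"y":0,"z":0,"turn":0}]'
python3 -m inch '[{"grip":0,"x":-3,"y":-1.4,"z":0,"turn":0},{"grip":0,"x":-3,"y":-1.4,"z":0,"turn":0},{"grip":0,"x":0,"y":0,"z":0,"turn":0}]'
python3 - <<'E'
from h import *
s=manip.read_state();t=s["tcp_pos"];P=np.array([.5463,-.0033]);v=t[:2]-P
print(t,s["contact_force"])
u=np.array([np.cos(2.02),np.sin(2.02)]);n=np.array([u[1],-u[0]]);print("r",v@u,"n",v@n)
E
```

```text
time_s: 13.52
tcp_pos: [0.5267, 0.1087, 0.075]
eef_rot: [0.0, 0.974, 0.225, 0.001]
contact_force: [0.5, -0.4, 1.4]
opening: 0.0
time_s: 13.9
tcp_pos: [0.5196, 0.1057, 0.0742]
eef_rot: [-0.0, 0.974, 0.225, 0.0]
contact_force: [0.9, 0.1, 0.0]
opening: 0.001
[0.51961491 0.10574977 0.07420944] [0.85782797 0.07531993 0.01430721]
r 0.10981924711651435 n 0.023316936477488934
```

```bash
cat > arc.py <<'E'
import sys
from h import *
d=float(sys.argv[1]);N=int(sys.argv[2]);t=manip.read_state()["tcp_pos"];P=np.array([.5463,-.0033]);v=t[:2]-P
for i in range(N):
    R=lambda a:np.array([[np.cos(a),-np.sin(a)],[np.sin(a),np.cos(a)]])
    print(((R(d*(i+1))-R(d*i))@v*1e3).round(1))
E
python3 arc.py .07 10
```

```text
[-7.6 -2.1]
[-7.4 -2.7]
[-7.2 -3.2]
[-7.  -3.7]
[-6.7 -4.1]
[-6.4 -4.6]
[-6. -5.]
[-5.7 -5.4]
[-5.3 -5.8]
[-4.9 -6.2]
```

```bash
python3 -m inch '[{"grip":0,"x":-7.6,"y":-2.1,"z":0,"turn":0.04},{"grip":0,"x":-7.4,"y":-2.7,"z":0,"turn":0.07},{"grip":0,"x":-7.2,"y":-3.2,"z":0,"turn":0.07},{"grip":0,"x":0,"y":0,"z":0,"turn":0}]';python3 -m inch '[{"grip":0,"x":-7,"y":-3.7,"z":0,"turn":0.07},{"grip":0,"x":-6.7,"y":-4.1,"z":0,"turn":0.07},{"grip":0,"x":-6.4,"y":-4.6,"z":0,"turn":0.07},{"grip":0,"x":-6,"y":-5,"z":0,"turn":0.07},{"grip":0,"x":-5.7,"y":-5.4,"z":0,"turn":0.07},{"grip":0,"x":-5.3,"y":-5.8,"z":0,"turn":0.07},{"grip":0,"x":-4.9,"y":-6.2,"z":0,"turn":0.07}]'; python3 arc.py .07 10
python3 - <<'E'
from h import *
c=viewer.capture("wrist"); crop(c,"pics/wrist9.png",0,0,512,384,1.5)
E
```

```text
time_s: 14.4
tcp_pos: [0.4974, 0.0978, 0.074]
eef_rot: [-0.0, 0.95, 0.312, 0.0]
contact_force: [1.1, 0.5, 0.2]
opening: -0.001
time_s: 15.28
tcp_pos: [0.4563, 0.0641, 0.074]
eef_rot: [-0.0, 0.846, 0.534, 0.001]
contact_force: [2.8, 4.7, -1.2]
opening: 0.003
[-4.5 -6.5]
[-4.  -6.8]
[-3.5 -7. ]
[-3.  -7.3]
[-2.5 -7.4]
[-2.  -7.6]
[-1.5 -7.7]
[-0.9 -7.8]
[-0.4 -7.9]
[ 0.2 -7.9]
```

View pics/wrist9.png

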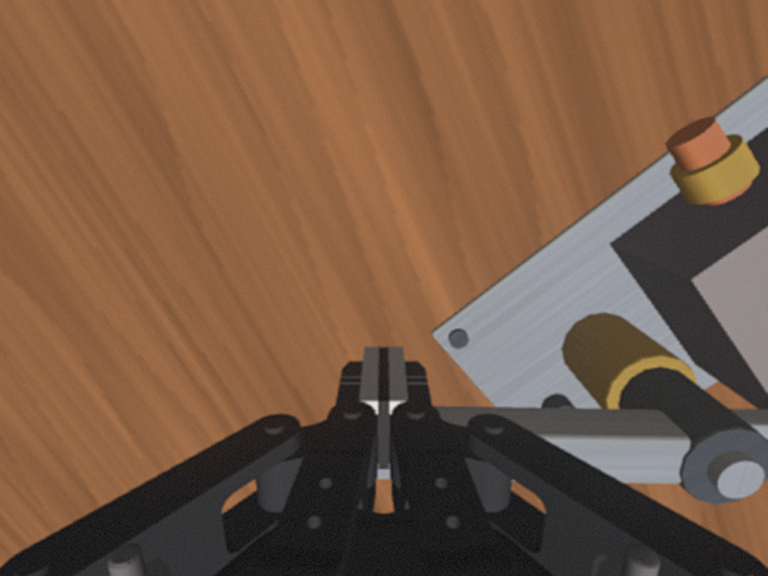

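The lever follows with about 5.5 N; the bar lies flat against the fingers, parallel to them at about row 425. Lever is now about 0.87.

```bash
python3 -m inch '[{"grip":0,"x":-4.5,"y":-6.5,"z":0,"turn":0.07},{"grip":0,"x":-4,"y":-6.8,"z":0,"turn":0.07},{"grip":0,"x":-3.5,"y":-7,"z":0,"turn":0.07},{"grip":0,"x":-3,"y":-7.3,"z":0,"turn":0.07},{"grip":0,"x":-2.5,"y":-7.4,"z":0,"turn":0.07},{"grip":0,"x":-2,"y":-7.6,"z":0,"turn":0.07},{"grip":0,"x":0,"y":0,"z":0,"turn":0}]'; python3 arc.py .02 8
python3 - <<'E'
from h import *
s=manip.read_state();q=s["eef_rot"]
print("lever~",2*np.arctan2(q[2],q[1])-np.pi/2+np.pi-1.831,s["qpos"].round(2))
E
```

```text
time_s: 16.2
tcp_pos: [0.4362, 0.0205, 0.0739]
eef_rot: [-0.0, 0.717, 0.697, 0.0]
contact_force: [1.4, 0.8, 0.3]
opening: 0.001
[-0.5 -2.2]
[-0.4 -2.2]
[-0.4 -2.2]
[-0.3 -2.2]
[-0.3 -2.2]
[-0.2 -2.2]
[-0.2 -2.2]
[-0.1 -2.2]
lever~ 1.281479718149043 [-0.07  0.44 -0.04  2.18  0.04  0.51 -0.17]
```

```bash
python3 -m inch '[{"grip":0,"x":-0.5,"y":-2.2,"z":0,"turn":0.02},{"grip":0,"x":-0.4,"y":-2.2,"z":0,"turn":0.02},{"grip":0,"x":-0.4,"y":-2.2,"z":0,"turn":0.02},{"grip":0,"x":-0.3,"y":-2.2,"z":0,"turn":0.02}]';python3 -m inch '[{"grip":0,"x":-0.3,"y":-2.2,"z":0,"turn":0.02},{"grip":0,"x":-0.2,"y":-2.2,"z":0,"turn":0.02}]'
```

```text
time_s: 16.7
tcp_pos: [0.4347, 0.0127, 0.0738]
eef_rot: [-0.0, 0.688, 0.726, 0.0]
contact_force: [0.7, 5.3, 1.4]
opening: -0.003
time_s: 16.95
tcp_pos: [0.4341, 0.0083, 0.0738]
eef_rot: [-0.0, 0.673, 0.739, 0.0]
contact_force: [0.4, 5.0, 2.2]
opening: 0.001
```

Lever is at about 1.40 with 5 N of push. I'm feeling for the stop in small steps.

```bash
python3 -m inch '[{"grip":0,"x":-0.2,"y":-1.5,"z":0,"turn":0.014},{"grip":0,"x":-0.1,"y":-1.5,"z":0,"turn":0.014}]';python3 -m inch '[{"grip":0,"x":0,"y":-1.2,"z":0,"turn":0.011},{"grip":0,"x":0,"y":-1.2,"z":0,"turn":0.011}]'
```

```text
time_s: 17.2
tcp_pos: [0.4338, 0.0053, 0.0738]
eef_rot: [-0.0, 0.663, 0.749, 0.0]
contact_force: [1.3, 5.7, 1.6]
opening: 0.0
time_s: 17.45
tcp_pos: [0.4336, 0.0029, 0.0738]
eef_rot: [-0.0, 0.655, 0.756, 0.0]
contact_force: [0.6, 5.5, 2.7]
opening: 0.002
```

```bash
python3 -m inch '[{"grip":0,"x":0,"y":-1.2,"z":0,"turn":0.011},{"grip":0,"x":0,"y":-1.2,"z":0,"turn":0.011}]'
```

```text
time_s: 17.7
tcp_pos: [0.4335, 0.0005, 0.0738]
eef_rot: [-0.0, 0.646, 0.763, 0.0]
contact_force: [-0.2, 6.0, 2.1]
opening: 0.002
```

Lever ≈ 1.47. The measured TCP still follows in full, so the stop hasn't been reached.

```bash
python3 -m inch '[{"grip":0,"x":0,"y":-1.2,"z":0,"turn":0.011}]';python3 -m inch '[{"grip":0,"x":0.1,"y":-1.2,"z":0,"turn":0.011}]'
```

```text
time_s: 17.82
tcp_pos: [0.4335, -0.0007, 0.0738]
eef_rot: [-0.0, 0.642, 0.767, 0.0]
contact_force: [-0.5, 5.8, 2.2]
opening: -0.003
time_s: 17.95
tcp_pos: [0.4335, -0.0019, 0.0738]
eef_rot: [-0.0, 0.638, 0.77, 0.0]
contact_force: [-0.4, 5.6, 3.4]
opening: -0.005
```

```bash
python3 -m inch '[{"grip":0,"x":0.1,"y":-1.2,"z":0,"turn":0.011}]';python3 -m inch '[{"grip":0,"x":0.1,"y":-1.2,"z":0,"turn":0.011}]'
```

```text
time_s: 18.08
tcp_pos: [0.4335, -0.0031, 0.0738]
eef_rot: [-0.001, 0.634, 0.774, -0.0]
contact_force: [-0.5, 5.4, 3.3]
opening: -0.005
time_s: 18.2
tcp_pos: [0.4335, -0.0043, 0.0738]
eef_rot: [-0.001, 0.629, 0.777, -0.0]
contact_force: [-0.1, 6.1, 3.5]
opening: 0.003
```

```bash
python3 -m inch '[{"grip":0,"x":0.1,"y":-1.2,"z":0,"turn":0.011}]';python3 -m inch '[{"grip":0,"x":0.1,"y":-1.2,"z":0,"turn":0.011}]'
```

```text
time_s: 18.32
tcp_pos: [0.4335, -0.0055, 0.0737]
eef_rot: [-0.001, 0.625, 0.781, -0.0]
contact_force: [-1.0, 4.9, 4.1]
opening: 0.003
time_s: 18.45
tcp_pos: [0.4335, -0.0067, 0.0737]
eef_rot: [-0.001, 0.621, 0.784, -0.0]
contact_force: [-2.0, 7.0, 3.5]
opening: -0.002
```

```bash
python3 -m inch '[{"grip":0,"x":0.1,"y":-1.2,"z":0,"turn":0.011}]';python3 -m inch '[{"grip":0,"x":0.2,"y":-1.2,"z":0,"turn":0.011}]'
```

```text
time_s: 18.58
tcp_pos: [0.4335, -0.008, 0.0737]
eef_rot: [-0.001, 0.616, 0.787, -0.0]
contact_force: [-1.6, 6.2, 3.5]
opening: -0.002
time_s: 18.7
tcp_pos: [0.4336, -0.0092, 0.0737]
eef_rot: [-0.001, 0.612, 0.791, -0.0]
contact_force: [-1.4, 4.8, 3.7]
opening: 0.001
```

```bash
python3 -m inch '[{"grip":0,"x":0.2,"y":-1.2,"z":0,"turn":0.011}]';python3 -m inch '[{"grip":0,"x":0.2,"y":-1.2,"z":0,"turn":0.011}]'
```

```text
time_s: 18.82
tcp_pos: [0.4337, -0.0104, 0.0737]
eef_rot: [-0.001, 0.608, 0.794, -0.0]
contact_force: [-1.8, 4.8, 4.1]
opening: -0.001
time_s: 18.95
tcp_pos: [0.4337, -0.0116, 0.0737]
eef_rot: [-0.001, 0.603, 0.797, -0.0]
contact_force: [-2.5, 3.9, 3.8]
opening: 0.005
```

```bash
python3 -m inch '[{"grip":0,"x":0.2,"y":-1.2,"z":0,"turn":0.011}]'
```

```text
time_s: 19.08
tcp_pos: [0.4338, -0.0128, 0.0737]
eef_rot: [-0.001, 0.599, 0.801, -0.001]
contact_force: [-2.0, 5.1, 4.7]
opening: -0.003
```

```bash
python3 -m inch '[{"grip":0,"x":0.2,"y":-1.2,"z":0,"turn":0.011}]'; python3 -m inch '[{"grip":0,"x":0.2,"y":-1.2,"z":0,"turn":0.011}]'
```

```text
time_s: 19.2
tcp_pos: [0.434, -0.014, 0.0737]
eef_rot: [-0.001, 0.595, 0.804, -0.001]
contact_force: [-1.6, 5.2, 4.5]
opening: -0.001
time_s: 19.32
tcp_pos: [0.4341, -0.0152, 0.0736]
eef_rot: [-0.001, 0.59, 0.807, -0.001]
contact_force: [-2.7, 5.2, 5.0]
opening: 0.002
```

```bash
python3 -m inch '[{"grip":0,"x":0.2,"y":-1.2,"z":0,"turn":0.011}]'
```

```text
time_s: 19.45
tcp_pos: [0.4342, -0.0165, 0.0736]
eef_rot: [-0.001, 0.586, 0.811, -0.001]
contact_force: [-2.5, 4.0, 5.8]
opening: 0.0
```

Run:
```python
from h import *
s=manip.read_state();q=s["eef_rot"];print("lever~",2*np.arctan2(q[2],q[1])-np.pi/2+np.pi-1.831)
c=viewer.capture("top"); crop(c,"pics/top10.png",215,145,90,85,8)
c=viewer.capture("scene"); crop(c,"pics/sc10.png",190,150,110,100,7)
```

```text
lever~ 1.6299038332455127
```

View pics/sc10.png

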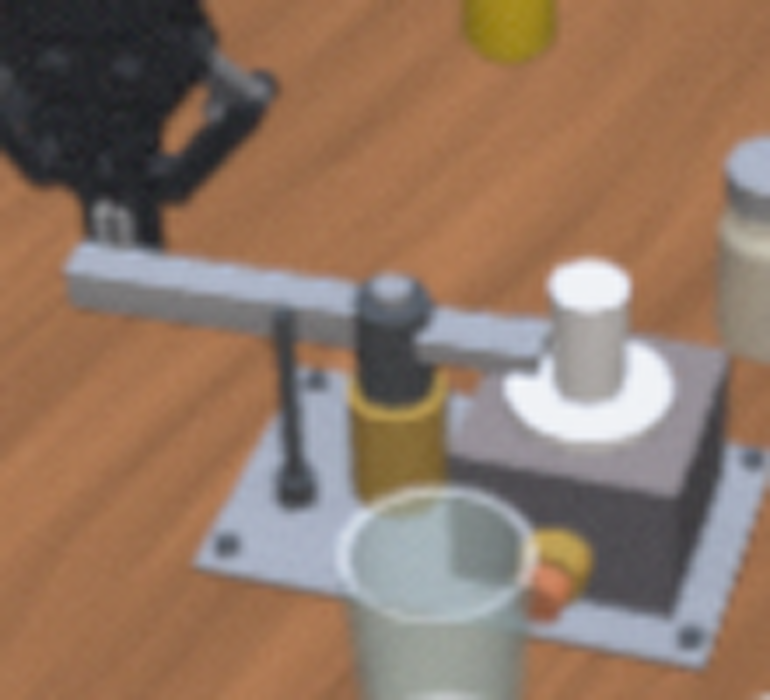

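The ear is over the flange and the bar is nearly at the stop post (285,320). Continuing.

```bash
python3 -m inch '[{"grip":0,"x":0.2,"y":-1.2,"z":0,"turn":0.011}]'
```

```text
time_s: 19.68
tcp_pos: [0.4344, -0.0176, 0.0736]
eef_rot: [-0.001, 0.581, 0.814, -0.001]
contact_force: [-3.0, 6.0, 4.7]
opening: -0.001
```

```bash
python3 -m inch '[{"grip":0,"x":0.2,"y":-1.2,"z":0,"turn":0.011}]'
```

```text
time_s: 19.8
tcp_pos: [0.4345, -0.0189, 0.0736]
eef_rot: [-0.001, 0.577, 0.817, -0.001]
contact_force: [-3.2, 5.1, 4.5]
opening: -0.001
```

```bash
python3 -m inch '[{"grip":0,"x":0.2,"y":-1.2,"z":0,"turn":0.011}]'
```

```text
time_s: 19.92
tcp_pos: [0.4347, -0.0201, 0.0736]
eef_rot: [-0.001, 0.572, 0.82, -0.001]
contact_force: [-3.0, 4.5, 5.5]
opening: -0.0
```

```bash
python3 -m inch '[{"grip":0,"x":0.3,"y":-0.9,"z":0,"turn":0.008}]'
```

```text
time_s: 20.05
tcp_pos: [0.4349, -0.021, 0.0736]
eef_rot: [-0.001, 0.569, 0.822, -0.001]
contact_force: [-2.7, 4.3, 4.6]
opening: -0.002
```

```bash
python3 -m inch '[{"grip":0,"x":0.2,"y":-0.9,"z":0,"turn":0.008}]'
```

```text
time_s: 20.18
tcp_pos: [0.435, -0.0219, 0.0736]
eef_rot: [-0.002, 0.566, 0.825, -0.001]
contact_force: [-3.2, 5.6, 4.3]
opening: 0.001
```

```bash
python3 -m inch '[{"grip":0,"x":0.2,"y":-0.9,"z":0,"turn":0.008}]'
```

```text
time_s: 20.3
tcp_pos: [0.4351, -0.0226, 0.0736]
eef_rot: [-0.002, 0.562, 0.827, -0.001]
contact_force: [-4.0, 7.3, 5.4]
opening: 0.002
```

```bash
python3 -m inch '[{"grip":0,"x":0.2,"y":-0.9,"z":0,"turn":0.008}]'
```

```text
time_s: 20.42
tcp_pos: [0.435, -0.023, 0.0735]
eef_rot: [-0.002, 0.559, 0.829, -0.001]
contact_force: [-5.2, 9.7, 6.1]
opening: 0.0
```

The stop is met: the force is now rising and the TCP stalls. I'll press on gradually to about 18 N, along the push direction (0.37, -0.93).

```bash
python3 -m inch '[{"grip":0,"x":0.4,"y":-0.9,"z":0,"turn":0}]'
```

```text
time_s: 20.55
tcp_pos: [0.4351, -0.0234, 0.0735]
eef_rot: [-0.002, 0.559, 0.829, -0.001]
contact_force: [-6.6, 11.4, 6.2]
opening: -0.0
```

```bash
python3 -m inch '[{"grip":0,"x":0.4,"y":-0.9,"z":0,"turn":0}]'
```

```text
time_s: 20.68
tcp_pos: [0.4352, -0.0236, 0.0735]
eef_rot: [-0.003, 0.559, 0.829, -0.001]
contact_force: [-6.5, 12.9, 9.9]
opening: 0.001
```

```bash
python3 -m inch '[{"grip":0,"x":0.4,"y":-1,"z":0.5,"turn":0}]'
```

```text
time_s: 20.8
tcp_pos: [0.4352, -0.0239, 0.0737]
eef_rot: [-0.003, 0.558, 0.83, -0.0]
contact_force: [-6.0, 17.1, -0.4]
opening: -0.0
```

```bash
python3 -m inch '[{"grip":0,"x":0.4,"y":-0.8,"z":0.5,"turn":0}]'
```

```text
time_s: 20.92
tcp_pos: [0.4352, -0.0241, 0.0738]
eef_rot: [-0.004, 0.558, 0.83, -0.0]
contact_force: [-5.7, 17.6, -4.9]
opening: -0.001
```

```bash
python3 -m inch '[{"grip":0,"x":0,"y":0,"z":0,"turn":0},{"grip":0,"x":0,"y":0,"z":0,"turn":0}]'; python3 -m inch '[{"grip":0,"x":0,"y":0,"z":0,"turn":0},{"grip":0,"x":0,"y":0,"z":0,"turn":0}]'
```

```text
time_s: 21.18
tcp_pos: [0.4353, -0.0241, 0.0737]
eef_rot: [-0.004, 0.558, 0.83, -0.0]
contact_force: [-5.0, 17.7, -1.4]
opening: 0.0
time_s: 21.42
tcp_pos: [0.4352, -0.0241, 0.0737]
eef_rot: [-0.004, 0.558, 0.83, -0.0]
contact_force: [-5.6, 15.7, -2.0]
opening: 0.001
```

```bash
python3 -m inch '[{"grip":0,"x":0,"y":0,"z":0,"turn":0},{"grip":0,"x":0,"y":0,"z":0,"turn":0}]'
```

```text
time_s: 21.68
tcp_pos: [0.4353, -0.0241, 0.0737]
eef_rot: [-0.004, 0.558, 0.83, -0.0]
contact_force: [-6.1, 16.8, -1.8]
opening: 0.001
```

About 17.5 to 18.5 N tangential has been held for 0.75 s. I'll press a touch firmer for half a second to be on the safe side of "about 18 N".

```bash
python3 -m inch '[{"grip":0,"x":0.3,"y":-0.6,"z":0,"turn":0},{"grip":0,"x":0,"y":0,"z":0,"turn":0}]';python3 -m inch '[{"grip":0,"x":0,"y":0,"z":0,"turn":0},{"grip":0,"x":0,"y":0,"z":0,"turn":0}]';python3 -m inch '[{"grip":0,"x":0,"y":0,"z":0,"turn":0},{"grip":0,"x":0,"y":0,"z":0,"turn":0}]'
```

```text
time_s: 21.92
tcp_pos: [0.4353, -0.0243, 0.0737]
eef_rot: [-0.004, 0.558, 0.83, -0.0]
contact_force: [-6.6, 18.1, -1.0]
opening: -0.002
time_s: 22.18
tcp_pos: [0.4353, -0.0243, 0.0737]
eef_rot: [-0.004, 0.558, 0.83, -0.0]
contact_force: [-6.2, 18.3, -1.1]
opening: -0.002
time_s: 22.42
tcp_pos: [0.4353, -0.0243, 0.0737]
eef_rot: [-0.004, 0.558, 0.83, -0.0]
contact_force: [-6.7, 18.3, -0.9]
opening: 0.001
```

Held at about 19 N for 0.6 s. Backing away from the bar, then up.

```bash
python3 -m inch '[{"grip":0,"x":-1,"y":3,"z":0,"turn":0},{"grip":0,"x":-3,"y":8,"z":0,"turn":0},{"grip":0,"x":-4,"y":12,"z":0,"turn":0},{"grip":0,"x":-4,"y":12,"z":0,"turn":0},{"grip":0,"x":0,"y":10,"z":30,"turn":0},{"grip":0,"x":0,"y":20,"z":50,"turn":0},{"grip":0,"x":0,"y":40,"z":40,"turn":0},{"grip":0,"x":0,"y":40,"z":20,"turn":0},{"grip":0,"x":0,"y":40,"z":0,"turn":0},{"grip":0,"x":0,"y":0,"z":0,"turn":0}]'
python3 - <<'E'
from h import *
c=viewer.capture("top"); crop(c,"pics/top11.png",215,145,90,80,8)
w=lambda u,v,z: plane(c,(u+.5)/8-.5+215,(v+.5)/8-.5+145,z)
np.save("top11.npy",c,allow_pickle=True); cv2.imwrite("pics/topfull.png",cv2.cvtColor(c["pixels"],cv2.COLOR_RGB2BGR))
c=viewer.capture("scene"); crop(c,"pics/sc11.png",190,150,110,100,7)
E
```

```text
time_s: 23.68
tcp_pos: [0.4265, 0.1599, 0.2152]
eef_rot: [-0.0, 0.557, 0.831, 0.001]
contact_force: [0.8, -0.8, -1.2]
opening: -0.0
```

View pics/top11.png

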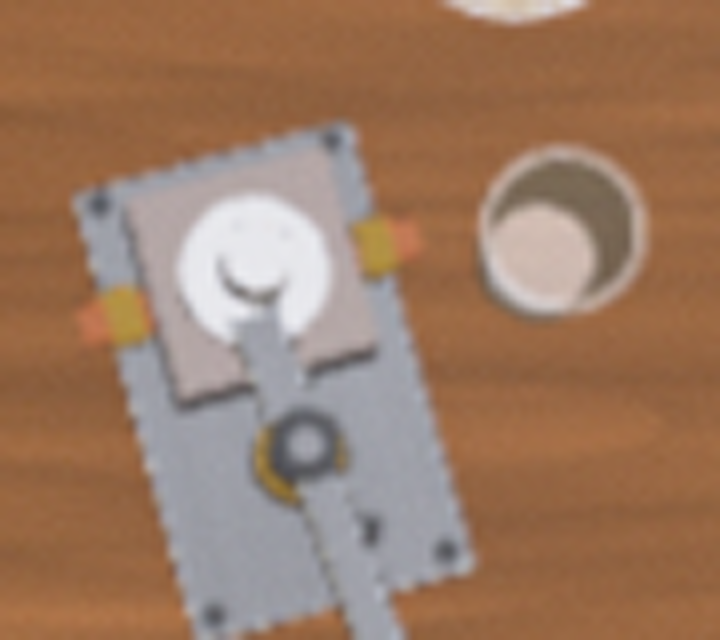

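View pics/sc11.png

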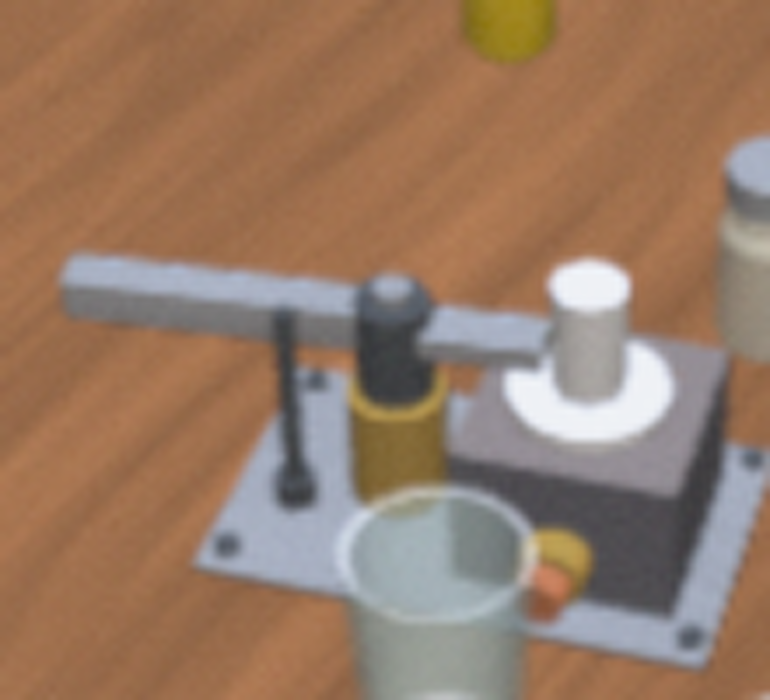

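View pics/topfull.png

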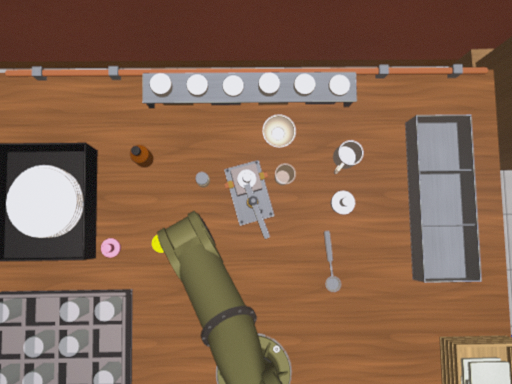

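The lever rests at its stop post with the ear over the flange. The cartridge is home and the other things have not moved, with the robot clear. Handing in.

```bash
python3 -c "
from bench import order; print(order.job_done())"
```

```text
the job is handed in; nothing more can be done
None
```

The slim cartridge is in the socket and released, and the lever is locked against its stop. I handed the job in about 24 s into the 72 s allowed; no verdict was given.

- **Cartridge:** I gripped it by the neck and lowered it with no noticeable side force (about 1 N). Contact came at TCP height 0.084 m, where a fully seated flange was expected, with under 7 N of load. After release, the wrist and scene views both put the flange and neck top within about 1 mm of the seated position.
- **Lever:** With shut fingers I pushed it with 5–7 N until the force rose at a lever angle of about 1.68. There I pressed at about 18 N for 0.75 s, then about 19 N for a further 0.6 s. The highest total force I read was about 19.5 N.
- **Last check:** The top and scene views showed the handle at the post and the ear over the flange. The stout cartridge and tableware looked unmoved, and the robot was clear with near-zero contact force.

**Checks that disagreed:**
- The held cartridge appeared about 2 mm off the TCP axis in the camera views. It still lined up with the socket mouth and went in freely.
- Some upward force, up to 10 N, built up at the stop. I relieved it with two 0.5 mm lifts before the pressing hold.
- My first move command was refused because rows lacked keys; the arm did not move.

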